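# Hang the sink caddy on its screw

### The job

Hang the black steel sink caddy on the screw in the cupboard's end panel: pass the screw head through the round part of the keyhole in its back plate until the plate lies flat on the panel, then push it down until the screw is right up at the top of the narrow slot. The washer grips the plate, so it needs a push to go home, but press gently throughout, keep hold of the caddy until it is home and leave it hanging straight. Leave the mug, the soap bottle and the jar where they stand.

Things in the scene. Friction and masses are not known exactly. Their poses are not given: they have to be found in the camera images.
- cupboard: Small cream worktop cupboard with a wooden top, fixed; 260 long, 200 deep, 200 high. Origin: on the worktop, at the middle of the foot of its flat right end panel, which carries the screw. Its -y axis points out of that panel, x runs level along the panel (which spans x from -100 to 100), z up; the cupboard fills the +y side.
- mark: Pencil cross on that panel, 150 to 178 up: where the screw was meant to go. The screw, level, was driven by eye: it sits up to 6 off the cross sideways and up to 6 up or down. Origin on the panel's surface, axes as the cupboard's (-y out of the panel). Screw: shank 6 across, black washer 2 thick, 4.6 off the panel, on it a domed steel head, 14 across, ending 10.3 off the panel.
- washer (a joint): How far the springy washer and head of the screw are forced outwards along it, in m: 0 when free, at most 0.004, about 4 N per mm. The caddy's lips force it out by about 0.0012 along the slot and by about 0.0019 once home.
- caddy_grip (a point): Centre of the black steel caddy's open tray, half-way up it, 32.5 over its underside. Tray 62 wide (x), 100 deep with the back plate (y -50 to 50), 65 high, walls 3; held from above by its two side walls. Back plate 4 thick, 62 wide, 108 high over the underside, back face at y = +50. 0.28 to 0.39 kg. Axes: x across, +y to the back plate, z up; parallel to the cupboard's when hung.
- keyhole (a point): Centre of the round part of the keyhole, on the plate's back face, 74 over the caddy's underside (from caddy_grip: 0, +50, +41.5). A hole of 17 diameter right through the plate; the slot goes up from it. Axes as caddy_grip.
- slot_end (a point): Where the screw's axis is when the caddy is home: on the back face, 18 above the keyhole's centre. The slot, 9 wide, ends 3 above it and there stops the shank. On the plate's front, lips beside the slot rise to 1.9 at its mouth and to 3.0 near its end, so the washer squeezes the plate, most over the last 5 of travel: besides the caddy's weight it takes some 3 to 12 N down to slide it home.
- mug: Blue mug, 76 in diameter, 90 high, standing near the work, origin under its centre. To be left alone.
- soap: Amber soap bottle, 60 in diameter, 160 high, origin under its centre. To be left alone.
- jar: Glass jar with a wooden lid, 68 in diameter, 85 high, origin under its centre. To be left alone.
There are look-alikes about, which are no part of the job. Leave any orange or pink look-alike of the part that bears caddy_grip alone.

How it is judged (in metres and radians):
On the way:
1. the screw head is through the round part of the keyhole and the back plate lies against the panel (y of keyhole in the frame of mark between -0.003 and 0.003 m and x of keyhole in the frame of mark between -0.013 and 0.013 m and z of keyhole in the frame of mark between -0.014 and 0.012 m), for 0.05 s.
At the end, for the whole second after the job is handed in: The caddy hangs on the screw, at rest and let go: slid home, so that the washer is forced out by over 1.5 mm (true only over the last 2 mm or so of the slot), the back plate on the panel to 2 mm, the slot's end within 10 mm of the pencil cross, straight to 0.08 rad (value of joint washer above 0.0015 m and x of slot_end in the frame of mark between -0.01 and 0.01 m and z of slot_end in the frame of mark between -0.01 and 0.01 m and y of slot_end in the frame of mark between -0.002 and 0.002 m and angle between caddy_grip's own z axis and vertical below 0.08 rad and angle between the y axis of caddy_grip and the y axis of cupboard, either way round below 0.08 rad and linear speed of caddy below 0.01 m/s); the robot touches nothing.
It fails at once if the caddy is pressed on the screw with more than 35 N (contact force between caddy and washer above 35 N).
It fails at once if the caddy is pressed on the cupboard with more than 25 N (contact force between caddy and cupboard above 25 N).
It fails at once if the mug, the soap bottle or the jar is moved by more than 15 mm (distance of any of mug, soap, jar from where it was at the start of the episode above 0.015 m).
It fails at once if the caddy is dropped, on the way or down the slot (moving faster than 0.15 m/s with no finger on it) (contact force between the fingers and caddy below 0.2 N and linear speed of caddy above 0.15 m/s).
It also fails if it takes over 72 s, if anything falls off the work surface, if the arm or the gripper's body presses on something with over 40 N, if the wrist force passes 120 N, or if a joint passes its speed limit or range.

### The arm

A 6-joint arm with a two-finger parallel gripper is mounted at the origin on the work surface. World frame = base frame: x ahead of the robot, y to its left, z up, the work surface at z = 0. Lengths are in mm, angles in rad, forces in N, time in s.
With the tool pointing down it reaches from about 375 to 925 mm from the base axis. Payload 5.7 kg.
Tool frame: the origin (TCP) lies between the finger pads; the fingertips stand 17 mm ahead of it and the grasp point (between the pads) lies 2 mm behind it; z points along the fingers, y is the direction in which the jaws open and shut (so a half turn about z gives the same grasp; the last joint's range is limited). The gripper opens to 88 mm and grips with 3 to 60 N. Pads are 20 mm wide; open, the fingers measure 115 mm over their backs; the gripper's body (75 mm by 178 mm) begins 61 mm behind the grasp point.
Start: joints at [1.178, 0.359, 1.51, -0, 1.272, -0.115], TCP at [164.538, 576.967, 239.623] pointing down, gripper open.
Joint ranges: [-2.97, 2.97], [-1.01, 2.36], [0.21, 2.38], [-0.96, 4.11], [0.2, 2.71], [-2.98, 2.98]. Speed limits (rad/s): [2.39, 2.39, 3.14, 3.14, 3.14, 3.14].

### API

Orientations are given as a unit quaternion [x, y, z, w].
In Python, from bench import env, optics gives the robot as it stands.
- The arm moves only by the shell command python3 -m creep 'ROWS' [OPENING]. ROWS is JSON, a list of rows, each an object with "travel": the shift along the world's x, y, z in cm, a list of three; "turn": the turn, a rotation vector about the world's x, y, z in rad, a list of three. A call has 1 to 10 rows; each row shifts and turns the commanded pose from where the row before left it; what a row does not reach is not made up. A row lasts 1/12 s, in which the tool goes at most 41.7 mm and 7.16 degrees, less where a joint would pass 70% of its speed; a pose out of reach is approached as far as the arm can. A call with a gripper value outside its range is refused whole. OPENING is the gripper command: -1 is shut, 1 is fully open, values between are in proportion, set as the call begins (- or left out, the last holds). The fingers move at their own pace and stop on an object; the grip force is fixed at half the most. Time passes only in rows, so rows that do not move let the fingers close. It gives the time, the measured TCP pose, the force and the opening at its end, in the units of the state.
- env.read_state(): the state, without advancing time (a new reading comes with each control period).
- optics.get_image(name): name is "scene" or "top" or "wrist"; returns a dict with "image" (420x560x3 uint8, red, green, blue), "range_z" (420x560 float32, mm along the optical axis (not along the pixel's ray), 0 where there is no reading), "vertical_fov" (degrees; the focal length in pixels is half the picture's height over the tangent of half this angle, whatever the lens; pixels are square), "cx", "cy" (the principal point, pixels), "R" (3x3) and "t" (3): a world point X has camera coordinates R X + t; the wrist camera has in their place "hand_eye" (4x4, takes a point from camera to tool coordinates, whose origin is the TCP and whose axes are the flange's). Camera axes: x right, y down, z forward; pixel columns grow to the right and rows downward; lengths in mm; the calibration is good to about 2 mm. A picture is of the moment at which its call begins: read the wrist's pose just before it.
- env.job_done(): hands the job in, once; it reports no verdict.
The state is a dict: "t": time; "joint_pos": joint angles; "joint_vel": joint speeds; "effort": joint torques, N m; "position": TCP position; "tcp_rot": TCP orientation; "contact_force": force on the tool from outside, world axes, zero at the start; "wrist_torque": the same for the moment, N m; "width": opening from 0.0 (shut) to 1.0 (fully open).
Only numpy, scipy, OpenCV 4.12 (cv2) and the standard library are available. Lean on these libraries where they do the work, as an engineer would, in place of code of your own. Each camera call takes 0.05 s, during which the arm holds its last target.

## Working session

There is one attempt and no reset: what is moved stays moved. The work goes in short steps, Python scripts to look and compute and a shell command to move; the robot and the scene stay as the last step left them, time stands still between calls to the robot, and variables do not carry over. Pictures are saved under pics/ and viewed, and the job is handed in when it is done.

```bash
mkdir -p pics; ls
python3 - <<'E'
from bench import env, optics
import cv2
s=env.read_state(); print({k:(v if not hasattr(v,'tolist') else v.tolist()) for k,v in s.items()})
for n in ("scene","top","wrist"):
    d=optics.get_image(n); cv2.imwrite(f"pics/{n}0.png",d["image"][:,:,::-1]); print(n,{k:v for k,v in d.items() if k not in("image","range_z")}, (d["range_z"]>0).mean())
E
```

```text
pics
{'t': 0.0, 'joint_pos': [1.1778939035660272, 0.35945515570904324, 1.5113967222676017, 1.1898635067597014e-05, 1.2724981048384163, -0.11510219115640574], 'joint_vel': [0.0006817337482805196, -0.0018383194014000212, 0.0011155159066671507, 0.0004560126630397742, -0.0014699738939014156, -0.0002778735646357047], 'effort': [-0.001186730369227007, -51.53653621673584, -27.072941064834595, 0.06741221062839031, 0.03460954874753952, -0.00012288182460906683], 'position': [164.3025658831723, 576.4003211469447, 238.85283332220013], 'tcp_rot': [0.13845559089081547, 0.9903682533620777, -0.0008490435526060014, -0.00022629332358415255], 'contact_force': [0.06656029093015997, 0.33111569615698827, -0.7140215537183887], 'wrist_torque': [0.011368094570902005, 0.04405468355266154, 0.027465790199296646], 'width': 0.9962142122548991}
scene {'vertical_fov': 49.92997631808066, 'cx': 280.3959992653866, 'cy': 207.0803666426273, 'R': array([[-0.28350916,  0.95880841, -0.01757792],
       [ 0.70235135,  0.19512744, -0.68456399],
       [-0.65293578, -0.20642604, -0.7287408 ]]), 't': array([ 291.08848508, -268.4166782 , 1388.32484047])} 0.9960841836734694
top {'vertical_fov': 48.71953573638034, 'cx': 282.40068340815304, 'cy': 208.20963724947538, 'R': array([[ 0.02533034, -0.99967105,  0.00402012],
       [-0.99319476, -0.02562312, -0.11361171],
       [ 0.11367734, -0.00111494, -0.9935171 ]]), 't': array([-133.04993269,  575.48992402, 1108.14456525])} 0.9961904761904762
wrist {'vertical_fov': 64.57833852388504, 'cx': 274.05882240636623, 'cy': 204.94796529969156, 'hand_eye': array([[-1.76847706e-04, -9.60100486e-01, -2.79655192e-01,
         7.81106451e+01],
       [ 9.99999946e-01, -2.47283231e-04,  2.16584764e-04,
        -2.89063028e-01],
       [-2.77097176e-04, -2.79655138e-01,  9.60100477e-01,
        -1.44440266e+02],
       [ 0.00000000e+00,  0.00000000e+00,  0.00000000e+00,
         1.00000000e+00]])} 0.9957525510204082
```

View pics/scene0.png

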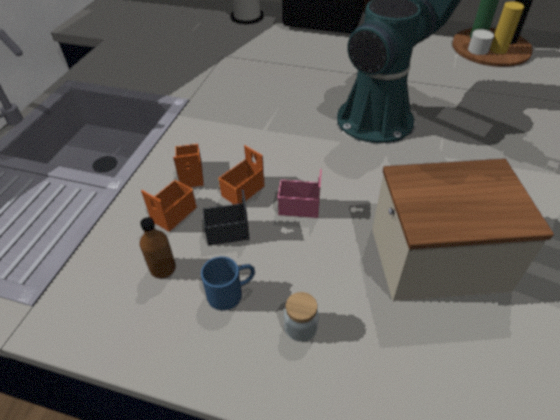

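View pics/top0.png

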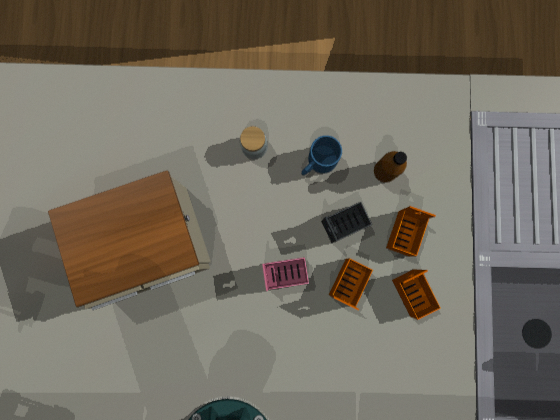

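View pics/wrist0.png

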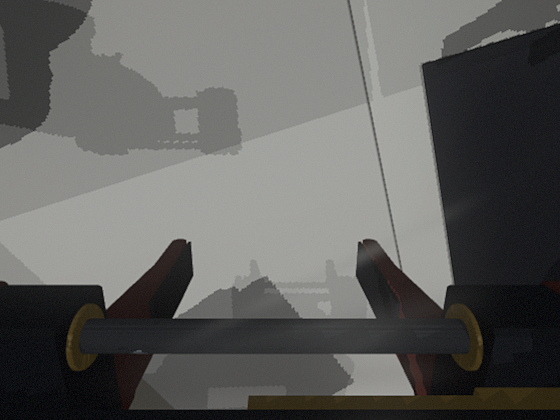

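```bash
cat > h.py <<'E'
from bench import env, optics
import cv2, numpy as np
from scipy.spatial.transform import Rotation as Rn
def f(d): return 210/np.tan(np.radians(d["vertical_fov"])/2)
def cloud(d,Tw=None):
    z=d["range_z"].astype(float); v,u=np.mgrid[:420,:560]; F=f(d)
    c=np.stack([(u-d["cx"])*z/F,(v-d["cy"])*z/F,z],-1)
    if "R" in d: return (c-d["t"])@d["R"]
    R,t=wrist(d,Tw); return (c-t)@R
def wrist(d,s):
    T=np.eye(4); T[:3,:3]=Rn.from_quat(s["tcp_rot"]).as_matrix(); T[:3,3]=s["position"]
    M=np.linalg.inv(T@d["hand_eye"]); return M[:3,:3],M[:3,3]
def proj(d,X,R=None,t=None):
    R=d["R"] if R is None else R; t=d["t"] if t is None else t
    c=np.asarray(X)@R.T+t; return np.stack([c[...,0]/c[...,2]*f(d)+d["cx"],c[...,1]/c[...,2]*f(d)+d["cy"]],-1)
def save(n,img,box=None,k=1):
    if box: u0,v0,u1,v1=box; img=img[v0:v1,u0:u1]
    cv2.imwrite("pics/"+n+".png",cv2.resize(np.ascontiguousarray(img[:,:,::-1]),None,fx=k,fy=k,interpolation=cv2.INTER_CUBIC))
E
python3 - <<'E'
from h import *
d=optics.get_image("scene"); P=cloud(d)
a=np.vstack([]) if 0 else None
s1=np.clip(d["image"].astype(int)*2,0,255).astype(np.uint8)
save("sc_caddy",s1,(140,150,330,260),4)
save("sc_panel",s1,(350,150,430,310),4)
t=optics.get_image("top"); Q=cloud(t)
t1=np.clip(t["image"].astype(int)*2,0,255).astype(np.uint8)
save("top_crop",t1,(140,150,420,310),2.8)
for n,D,C,pts in (("s",d,P,[(390,208),(226,232),(242,196),(240,300),(302,305)]),("t",t,Q,[(186,217),(346,222),(325,150),(252,138),(398,158),(170,175),(203,262),(53,210)])):
  for u,v in pts: print(n,u,v,C[v,u].round(1))
E
```

```text
s 390 208 [531.6  84.  174.6]
s 226 232 [ 576.8 -262.6   41.3]
s 242 196 [ 445.7 -271.9   28.3]
s 240 300 [ 717.  -180.6    5.1]
s 302 305 [740.  -40.7  85.6]
t 186 217 [538.1  88.1 175.6]
t 346 222 [ 551.3 -279.2    3.7]
t 325 150 [ 734.6 -223.5    5.1]
t 252 138 [740.3 -41.2  82.6]
t 398 158 [ 681.9 -370.4  163.5]
t 170 175 [660.3 170.4  -0. ]
t 203 262 [442.8  58.2 110.4]
t 53 210 [543.2 360.3 203. ]
```

View pics/sc_caddy.png

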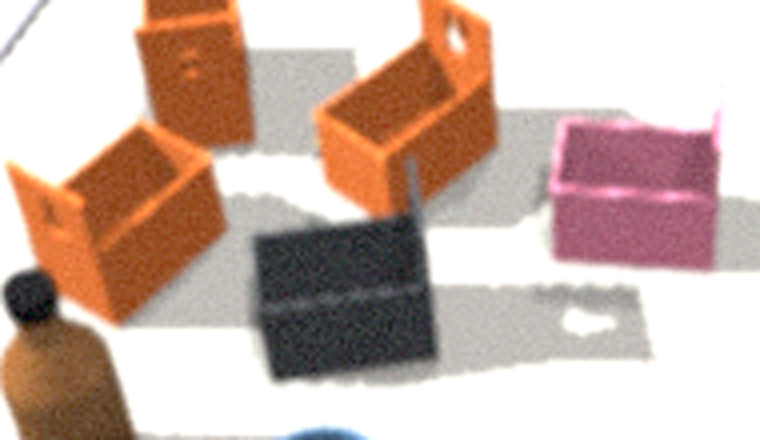

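View pics/sc_panel.png

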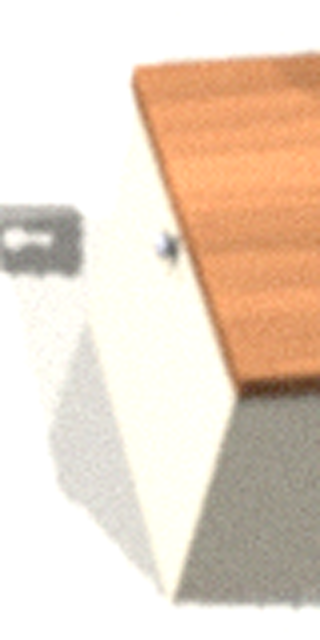

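View pics/top_crop.png

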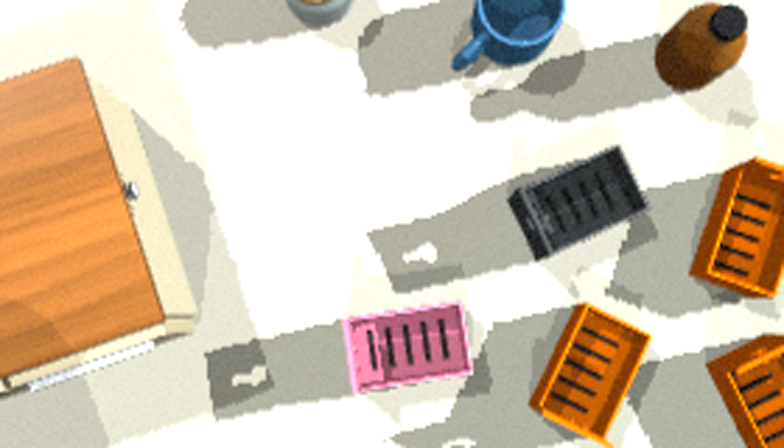

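The black caddy is at (346,222) in top and (226,222) in scene. The orange ones (409,232; 351,283; 416,293) and the pink one (286,273) are look-alikes. The crop confirms the black one, with its plate on the cupboard side. Next I measure both.

Run:
```python
from h import *
def planefit(X):
    for _ in range(6):
        c=X.mean(0); n=np.linalg.svd(X-c,full_matrices=False)[2][2]; r=(X-c)@n; X=X[abs(r)<max(2*r.std(),.5)]
    return c,n,r.std(),len(X)
d=optics.get_image("scene"); P=cloud(d); t=optics.get_image("top"); Q=cloud(t)
for n,D,C in (("scene",d,P),("top",t,Q)):
    im=D["image"].astype(int)
    # panel
    v,u=np.mgrid[:420,:560]
    m=(C[...,2]>20)&(C[...,2]<165)&(C[...,0]>430)&(C[...,0]<620)&(C[...,1]>30)&(C[...,1]<120)
    c,nn,s,N=planefit(C[m]); print(n,"panel",c.round(1),nn.round(4),s.round(2),N)
    top=(C[...,2]>190)&(C[...,2]<215)&(C[...,0]>350)&(C[...,1]<420)&(C[...,1]>30)
    X=C[top]; print(" top z",np.median(X[:,2]),len(X)); r=cv2.minAreaRect(X[:,:2].astype(np.float32)); print(cv2.boxPoints(r).round(1).tolist(),r)
    # caddy rim
    blk=(im.max(-1)<60)&(C[...,0]>480)&(C[...,0]<640)&(C[...,1]>-370)&(C[...,1]<-190)
    for lo,hi in ((1,8),(50,60),(60,70),(75,120)):
        X=C[blk&(C[...,2]>lo)&(C[...,2]<hi)]
        if len(X)>5:
            r=cv2.minAreaRect(X[:,:2].astype(np.float32)); print(" blk",lo,hi,len(X),X.mean(0).round(1),"rect",np.round(r[0],1),np.round(r[1],1),round(r[2],1),X.max(0).round(1),X.min(0).round(1))
    print("floor",np.median(C[(C[...,0]>560)&(C[...,0]<640)&(C[...,1]>-160)&(C[...,1]<-60)][:,2]))
```

```text
scene panel [533.2  91.   95.8] [-3.551e-01  9.348e-01 -8.000e-04] 0.34 1341
 top z 200.29334364725514 11264
[[343.6000061035156, 299.5], [437.6000061035156, 51.5], [639.0999755859375, 127.9000015258789], [545.0999755859375, 375.8999938964844]] ((491.3220520019531, 213.6949920654297), (215.51133728027344, 265.25897216796875), 20.75762176513672)
 blk 1 8 100 [ 545.4 -274.6    5.2] rect [ 548.7 -274.4] [64.3 91.9] 27.3 [ 594.2 -218.9    7.9] [ 503.3 -327.     1.8]
 blk 50 60 241 [ 552.4 -276.2   54.9] rect [ 549.4 -274.7] [64.9 97.6] 25.5 [ 597.5 -218.6   59.9] [ 503.5 -329.4   50. ]
 blk 60 70 213 [ 555.3 -273.2   63.9] rect [ 550.6 -275.2] [68.  97.3] 29.1 [ 599.4 -216.6   69.7] [ 497.8 -328.    60. ]
 blk 75 120 30 [ 540.  -227.6   98.3] rect [ 539.8 -227.9] [40.   3.8] 29.2 [ 557.2 -218.   111.3] [ 521.7 -238.    76.2]
floor 0.7973502037981012
top panel [523.   87.9  96.5] [ 3.540e-01 -9.352e-01 -4.000e-04] 0.24 646
 top z 199.8505965996148 12882
[[343.79998779296875, 300.1000061035156], [437.79998779296875, 52.900001525878906], [636.2999877929688, 128.39999389648438], [542.2999877929688, 375.6000061035156]] ((490.0331115722656, 214.25079345703125), (212.3858184814453, 264.52838134765625), 20.822778701782227)
 blk 1 8 594 [ 550.8 -281.1    3.9] rect [ 549.1 -272. ] [61.9 99.4] 24.5 [ 592.2 -216.1    8. ] [ 505.1 -327.6    1. ]
 blk 50 60 48 [ 550.2 -279.7   55. ] rect [ 546.8 -273.1] [56.3 98.9] 26.3 [ 591.2 -216.9   59.9] [ 500.5 -329.    50.1]
 blk 60 70 82 [ 558.  -271.7   64.9] rect [ 547.7 -272.7] [59.5 98.7] 26.4 [ 592.7 -215.8   69.9] [ 502.4 -327.7   60.1]
 blk 75 120 80 [ 526.2 -230.    99.8] rect [ 526.9 -231.9] [59.5  7.1] 26.6 [ 552.5 -216.2  111. ] [ 498.9 -244.3   76.1]
floor 0.15916593833244974
```

Run:
```python
from h import *
d=optics.get_image("scene"); t=optics.get_image("top")
a=d["image"][195:225,375:410]; b=t["image"][202:232,168:203]
m=np.hstack([cv2.resize(np.clip(x.astype(int)*1.6,0,255).astype(np.uint8),None,fx=11,fy=11,interpolation=cv2.INTER_NEAREST) for x in (a,b)])
save("screw",m)
# acc. average ranges
P=cloud(d);Q=cloud(t)
n=np.array([-.3545,.9350,0]); 
c0=np.array([528.,89.5,0]); xax=np.array([.935,.3545,0])
for nm,C in (("s",P),("t",Q)):
    m=(C[...,2]>140)&(C[...,2]<185)
    rel=C-c0; off=rel@n; X=rel@xax
    k=m&(abs(X)<40)&(off<-2.5)&(off>-16)
    for v,u in np.argwhere(k): print(nm,u,v,"off %.1f x %.1f z %.1f"%(off[v,u],X[v,u],C[v,u,2]))
```

```text
s 390 208 off -7.8 x 4.9 z 178.4
s 391 208 off -4.6 x 2.1 z 175.1
s 389 209 off -9.4 x 4.9 z 175.6
s 390 209 off -7.8 x 6.0 z 176.7
s 391 209 off -5.6 x 5.4 z 175.8
s 389 210 off -9.3 x 5.7 z 173.6
s 390 210 off -9.1 x 10.0 z 178.2
s 391 210 off -6.1 x 7.8 z 175.6
s 392 210 off -5.4 x 10.9 z 178.9
s 389 211 off -10.2 x 8.9 z 174.2
s 390 211 off -9.5 x 12.1 z 177.6
s 391 211 off -7.8 x 12.8 z 178.2
s 392 211 off -5.4 x 12.0 z 177.2
s 389 212 off -10.0 x 9.7 z 172.2
s 390 212 off -9.3 x 12.8 z 175.4
s 391 212 off -7.6 x 13.6 z 176.2
s 392 212 off -5.4 x 13.2 z 175.5
s 393 212 off -2.8 x 11.7 z 173.7
s 389 213 off -10.4 x 11.7 z 171.4
s 390 213 off -9.1 x 13.4 z 173.2
s 391 213 off -7.4 x 14.3 z 173.9
s 392 213 off -5.2 x 13.8 z 173.3
s 389 214 off -10.0 x 11.9 z 168.7
s 390 214 off -8.2 x 12.4 z 169.1
s 391 214 off -5.3 x 10.5 z 166.7
t 186 215 off -5.7 x 13.6 z 172.3
t 187 215 off -7.6 x 13.0 z 171.5
t 186 216 off -5.5 x 11.1 z 175.0
t 187 216 off -7.3 x 10.6 z 173.5
t 188 216 off -9.3 x 9.9 z 173.4
t 186 217 off -5.5 x 8.3 z 179.4
t 187 217 off -7.1 x 8.0 z 176.7
t 188 217 off -9.2 x 7.3 z 177.0
t 186 218 off -4.3 x 6.9 z 175.8
t 187 218 off -7.0 x 5.5 z 180.2
t 188 218 off -8.3 x 5.4 z 175.8
t 189 218 off -9.6 x 5.5 z 171.0
t 186 219 off -2.7 x 5.7 z 170.2
t 187 219 off -6.1 x 3.7 z 178.7
t 188 219 off -7.4 x 3.6 z 174.4
t 189 219 off -9.3 x 3.1 z 173.2
t 187 220 off -4.8 x 2.2 z 174.7
t 188 220 off -6.7 x 1.6 z 174.0
t 189 220 off -8.1 x 1.5 z 170.3
```

View pics/screw.png

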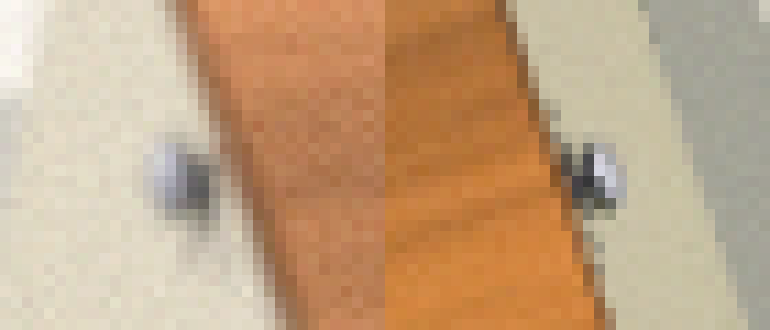

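```bash
python3 -m creep '[{"travel":[3.5,-1.5,0.6],"turn":[0,0,-0.1]},{"travel":[3.5,-1.5,0.6],"turn":[0,0,-0.1]},{"travel":[3.5,-1.5,0.6],"turn":[0,0,-0.1]},{"travel":[3.5,-1.5,0.6],"turn":[0,0,-0.1]},{"travel":[3.5,-1.5,0.6],"turn":[0,0,-0.1]},{"travel":[3.5,-1.5,0.6],"turn":[0,0,-0.1]},{"travel":[3.5,-1.5,0.6],"turn":[0,0,-0.1]},{"travel":[3.5,-1.5,0.6],"turn":[0,0,-0.1]}]' 1
python3 -m creep '[{"travel":[0.6,-3.6,0],"turn":[0,0,0]},{"travel":[0.6,-3.6,0],"turn":[0,0,0]},{"travel":[0.6,-3.6,0],"turn":[0,0,0]},{"travel":[0.6,-3.6,0],"turn":[0,0,0]},{"travel":[0.6,-3.6,0],"turn":[0,0,0]},{"travel":[0.6,-3.6,0],"turn":[0,0,0]},{"travel":[0.6,-3.6,0],"turn":[0,0,0]},{"travel":[0.6,-3.6,0],"turn":[0,0,0]}]'
```

```text
t: 1.12
position: [446.1, 455.9, 288.1]
tcp_rot: [0.515, 0.857, 0.0, -0.0]
contact_force: [0.1, 0.8, 0.2]
width: 0.999
t: 1.78
position: [492.5, 167.3, 287.8]
tcp_rot: [0.513, 0.858, 0.0, 0.0]
contact_force: [0.9, 0.5, -0.4]
width: 1.0
```

```bash
python3 -m creep '[{"travel":[1.2,-3,0],"turn":[0,0,-0.1]},{"travel":[1.2,-3,0],"turn":[0,0,-0.03]},{"travel":[1.2,-3,0],"turn":[0,0,0]},{"travel":[1.2,-3,-1],"turn":[0,0,0]},{"travel":[1.2,-3,-2],"turn":[0,0,0]},{"travel":[1.2,-3,-2],"turn":[0,0,0]},{"travel":[0,0,-2],"turn":[0,0,0]},{"travel":[0,0,-2],"turn":[0,0,0]},{"travel":[0,0,0],"turn":[0,0,0]},{"travel":[0,0,0],"turn":[0,0,0]}]'
python3 - <<'E'
from h import *
s=env.read_state();d=optics.get_image("wrist");save("w1",d["image"],None,1.4)
np.savez("w1.npz",q=s["tcp_rot"],p=s["position"],rz=d["range_z"],im=d["image"])
Y=Rn.from_quat(s["tcp_rot"]).as_matrix(); print(s["position"],np.degrees(np.arctan2(Y[1,1],Y[0,1])))
E
```

```text
t: 2.62
position: [563.7, -11.0, 196.9]
tcp_rot: [0.568, 0.823, -0.001, -0.001]
contact_force: [-0.4, 0.2, -0.7]
width: 1.0
[563.65706898 -10.99975285 196.88211013] 20.78484085730486
```

View pics/w1.png

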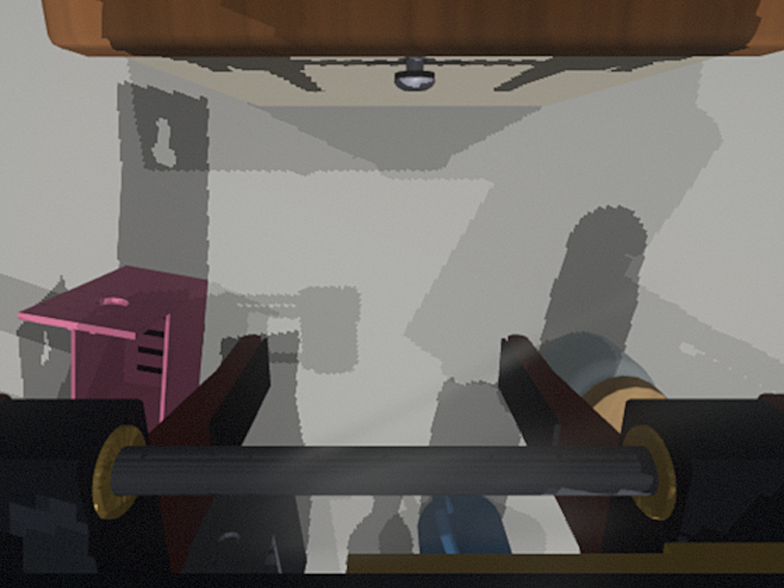

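The wrist view shows the screw head at about (296,57) in full-size pixels, just below the wooden top's edge, and a clear view of the panel.

Run:
```python
from h import *
w=np.load("w1.npz"); d=optics.get_image("wrist"); s=dict(tcp_rot=w["q"],position=w["p"])
d["range_z"]=w["rz"]; d["image"]=w["im"]; C=cloud(d,s)
save("w1c",np.clip(w["im"].astype(int)*1.8,0,255).astype(np.uint8),(265,30,330,80),11)
def planefit(X):
    for _ in range(8):
        c=X.mean(0); n=np.linalg.svd(X-c,full_matrices=False)[2][2]; r=(X-c)@n; X=X[abs(r)<max(2*r.std(),.3)]
    return c,n,r.std(),len(X)
v,u=np.mgrid[:420,:560]
k=(v>50)&(v<74)&(u>170)&(u<400)&((u<275)|(u>315))&(C[...,2]>20)&(C[...,2]<190)
c,n,sd,N=planefit(C[k]); n*=np.sign(n[1]); print("panel",c.round(1),n.round(4),sd.round(2),N,"yaw",np.degrees(np.arctan2(-n[0],n[1])))
print("woodtop z",np.median(C[5:25,200:400,2]), "table", np.median(C[150:170,300:330,2]))
xa=np.array([n[1],-n[0],0]);xa/=np.linalg.norm(xa)
off=(C-c)@n; X=(C-c)@xa
k=(off<-3)&(off>-20)&(C[...,2]>150)&(C[...,2]<190)&(u>275)&(u<320)
print("head n",k.sum(),"off",off[k].min(),"X",X[k].min(),X[k].max(),np.percentile(X[k],[2,98]).mean(),"z",np.percentile(C[k][:,2],[1,50,99]))
b=k&(off<-7.5); print("u",u[k].min(),u[k].max(),"v",v[k].min(),v[k].max())
Xm=np.percentile(X[k],[2,98]).mean(); print("screw axis pt on panel",(c+xa*Xm))
for vv in range(44,68):
    r=k[vv]; 
    if r.any(): print(vv,u[vv][r].min(),u[vv][r].max(),off[vv][r].min().round(1),off[vv][r].max().round(1),C[vv][r][:,2].max().round(1),C[vv][r][:,2].min().round(1))
```

```text
panel [529.8  91.7  92.5] [-0.3547  0.935   0.0027] 0.09 4113 yaw 20.776941058990246
woodtop z 199.37516568668042 table -0.8429859247860825
head n 419 off -10.258130313605127 X -2.1647792267819863 11.08022810242524 4.482960343357403 z [169.41369537 174.89185349 177.59637524]
u 282 310 v 47 64
screw axis pt on panel [533.96352889  93.25147571  92.53093514]
47 295 299 -3.2 -3.1 173.7 172.9
48 290 302 -3.7 -3.2 174.3 171.2
49 290 302 -4.0 -3.5 173.4 170.3
50 286 307 -5.1 -4.6 177.7 174.5
51 283 310 -5.5 -4.8 177.8 172.9
52 282 310 -5.8 -4.9 177.1 170.5
53 282 310 -6.3 -5.3 177.6 171.0
54 282 310 -6.7 -5.9 177.6 171.7
55 282 310 -7.2 -6.2 177.8 170.9
56 282 310 -7.5 -6.7 177.3 171.2
57 282 310 -7.9 -7.1 177.4 171.3
58 282 310 -8.4 -7.4 177.2 170.0
59 282 309 -8.8 -7.9 177.3 170.3
60 283 309 -9.1 -8.3 176.4 169.8
61 284 308 -9.4 -8.8 175.6 170.5
62 285 306 -9.7 -9.2 174.7 170.6
63 287 305 -10.0 -9.6 173.6 170.3
64 289 302 -10.3 -9.8 171.8 167.9
```

View pics/w1c.png

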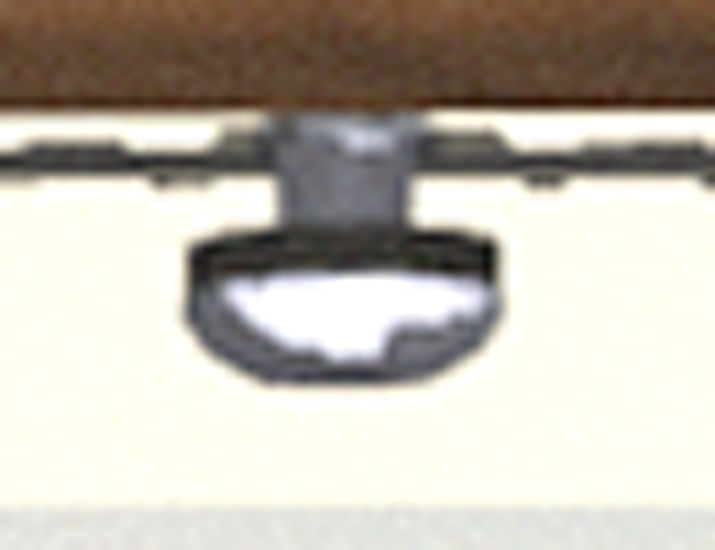

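```bash
python3 -m creep '[{"travel":[-0.2,-3.3,0],"turn":[0,0,0.05]},{"travel":[-0.2,-3.3,0],"turn":[0,0,0.05]},{"travel":[-0.2,-3.3,0],"turn":[0,0,0]},{"travel":[-0.2,-3.3,0],"turn":[0,0,0]},{"travel":[-0.2,-3.3,0],"turn":[0,0,0]},{"travel":[-0.2,-3.3,0],"turn":[0,0,0]},{"travel":[-0.2,-3.3,0],"turn":[0,0,0]},{"travel":[-0.1,-3.1,0],"turn":[0,0,0]},{"travel":[0,0,0],"turn":[0,0,0]},{"travel":[0,0,0],"turn":[0,0,0]}]'
python3 - <<'E'
from h import *
s=env.read_state();d=optics.get_image("wrist");save("w2",np.clip(d["image"].astype(int)*1.5,0,255).astype(np.uint8),None,1.4)
C=cloud(d,s); im=d["image"]
Y=Rn.from_quat(s["tcp_rot"]).as_matrix(); yaw=np.arctan2(Y[1,1],Y[0,1]); print(s["position"],np.degrees(yaw))
for lo,hi in ((62,68),(100,112)):
    k=(C[...,2]>lo)&(C[...,2]<hi)&(np.arange(420)[:,None]<330); X=C[k]
    rel=(X-s["position"])@Y; print(lo,len(X),"tool x",np.percentile(rel[:,0],[1,50,99]),"y",np.percentile(rel[:,1],[1,50,99]))
    np.save(f"k{lo}.npy",X); r=cv2.minAreaRect(X[:,:2].astype(np.float32)); print(r)
E
```

```text
t: 3.55
position: [550.4, -274.6, 199.3]
tcp_rot: [0.527, 0.85, -0.0, 0.001]
contact_force: [0.5, -0.2, -0.0]
width: 1.0
[ 550.36494036 -274.62136899  199.25319476] 26.4118090372841
62 4525 tool x [-108.57849552   19.3253681   151.55792337] y [-239.04600654  -74.41413636  203.86148098]
((546.7346801757812, -290.6624755859375), (279.6937561035156, 399.06134033203125), 89.17487335205078)
100 1992 tool x [-57.16744111  80.25665112 113.18764465] y [-188.57749239 -157.09549205   26.28724422]
((429.4759826660156, -272.6124267578125), (237.06735229492188, 139.0336456298828), 54.46316909790039)
```

View pics/w2.png

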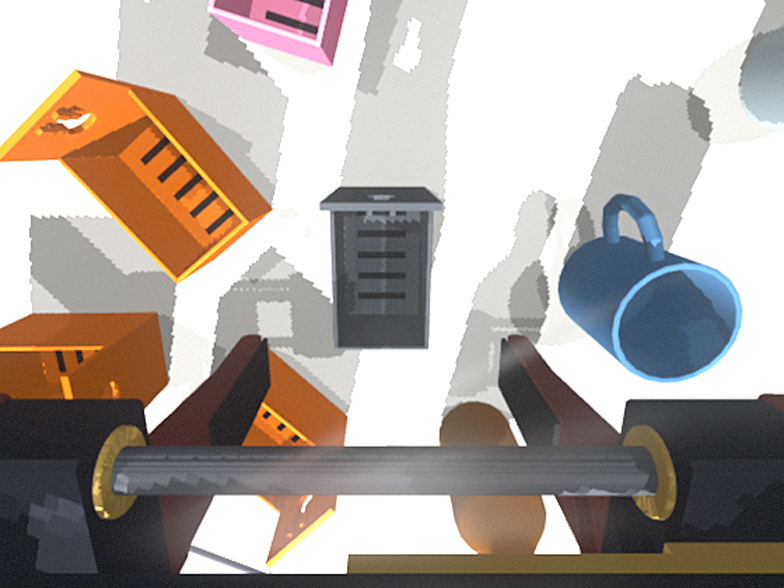

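The black caddy is centred at about (272,190) full-size, plate edge at v≈143, parallel to the image; the mug, pink and orange ones are clear of the fingers.

Run:
```python
from h import *
s=env.read_state();d=optics.get_image("wrist"); C=cloud(d,s)
Y=Rn.from_quat(s["tcp_rot"]).as_matrix(); rel=(C-s["position"])@Y
z=C[...,2]; near=(abs(rel[...,1])<42)&(rel[...,0]>-62)&(rel[...,0]<70)&(np.arange(420)[:,None]<260)
for lo,hi in ((60,67),(103,111),(68,111)):
    k=near&(z>lo)&(z<hi); X=rel[k]; 
    print(lo,hi,len(X),"z",np.median(z[k]),"x",np.percentile(X[:,0],[0,2,50,98,100]).round(1),"y",np.percentile(X[:,1],[0,2,50,98,100]).round(1))
    r=cv2.minAreaRect(X[:,:2].astype(np.float32)); print("   ",np.round(r[0],1),np.round(r[1],1),round(r[2],2))
# plate top edge line
k=near&(z>104); X=rel[k]; print("plate edge slope deg",np.degrees(np.polyfit(X[:,1],X[:,0],1)[0]))
# side wall tops: slope
for sg in (-1,1):
    k=near&(z>60)&(z<67)&(rel[...,1]*sg>20)&(abs(rel[...,0]+3)<40); X=rel[k]; print(sg,len(X),"slope",np.degrees(np.polyfit(X[:,0],X[:,1],1)[0]),np.median(X[:,1]))
```

```text
60 67 1101 z 63.81426042288335 x [-48.5 -47.9 -13.1  51.5  51.9] y [-34.2 -33.8  -3.1  27.7  28. ]
    [ 1.7 -3. ] [100.3  62.2] 0.2
103 111 610 z 107.10603512056286 x [45.1 46.  49.8 51.6 51.8] y [-33.7 -32.7  -3.3  26.5  28. ]
    [48.4 -2.9] [ 6.7 61.6] 0.17
68 111 942 z 106.44366861851947 x [45.  46.5 51.1 51.8 51.9] y [-33.9 -32.7  -3.7  26.8  28. ]
    [48.4 -3. ] [ 6.9 61.9] 0.16
plate edge slope deg -0.11552442888442796
-1 335 slope 0.16726694793436306 -32.23597765957701
1 327 slope 0.0425372652058422 26.22314526963138
```

```bash
python3 -m creep '[{"travel":[-0.31,-0.04,-2],"turn":[0,0,0]},{"travel":[0,0,-2.5],"turn":[0,0,0]},{"travel":[0,0,-2.5],"turn":[0,0,0]},{"travel":[0,0,-2.5],"turn":[0,0,0]},{"travel":[0,0,-2.5],"turn":[0,0,0]},{"travel":[0,0,-2],"turn":[0,0,0]},{"travel":[0,0,-1.3],"turn":[0,0,0]},{"travel":[0,0,0],"turn":[0,0,0]},{"travel":[0,0,0],"turn":[0,0,0]}]'
python3 - <<'E'
from h import *
s=env.read_state();print(s["position"],s["contact_force"]);d=optics.get_image("wrist");save("w3",np.clip(d["image"].astype(int)*1.5,0,255).astype(np.uint8),None,1.4)
E
```

```text
t: 4.4
position: [546.4, -271.8, 44.6]
tcp_rot: [0.525, 0.851, 0.0, -0.001]
contact_force: [-0.2, -0.7, 0.4]
width: 0.998
[ 546.42051472 -271.76321874   44.60297129] [-0.23306513 -0.68016336  0.39385951]
```

View pics/w3.png

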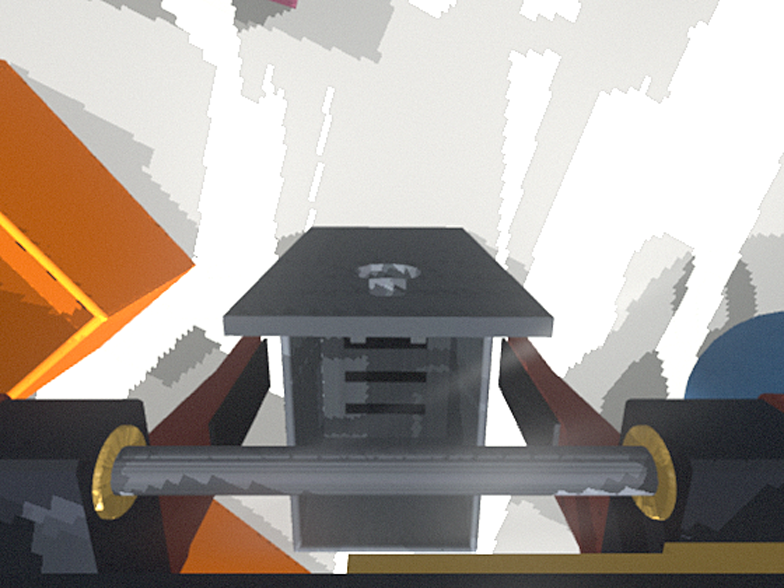

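Fingers straddle the tray evenly. Closing.

```bash
python3 -m creep '[{"travel":[0,0,0],"turn":[0,0,0]},{"travel":[0,0,0],"turn":[0,0,0]},{"travel":[0,0,0],"turn":[0,0,0]},{"travel":[0,0,0],"turn":[0,0,0]},{"travel":[0,0,0],"turn":[0,0,0]},{"travel":[0,0,0],"turn":[0,0,0]},{"travel":[0,0,0],"turn":[0,0,0]},{"travel":[0,0,0],"turn":[0,0,0]},{"travel":[0,0,0],"turn":[0,0,0]},{"travel":[0,0,0],"turn":[0,0,0]}]' -1
python3 - <<'E'
from h import *
cv=[]
for i in range(6):
    s=env.read_state();d=optics.get_image("wrist");cv.append(np.r_[s["position"],s["width"],s["contact_force"]])
print(np.array(cv).round(2))
C=cloud(d,s);Y=Rn.from_quat(s["tcp_rot"]).as_matrix(); rel=(C-s["position"])@Y
z=C[...,2]; near=(abs(rel[...,1])<45)&(rel[...,0]>30)&(rel[...,0]<70)&(np.arange(420)[:,None]<260)
k=near&(z>80);X=rel[k];print(np.percentile(X[:,1],[0,1,99,100]),np.percentile(X[:,0],[0,1,99,100]),np.median(z[near&(z>104)]),"slope",np.degrees(np.polyfit(X[:,1],X[:,0],1)[0]))
E
```

```text
t: 5.28
position: [547.1, -273.6, 45.4]
tcp_rot: [0.526, 0.85, 0.0, 0.001]
contact_force: [0.8, 1.5, 6.4]
width: 0.704
[[ 5.4714e+02 -2.7362e+02  4.5430e+01  7.0000e-01  7.8000e-01  1.5400e+00
   6.3600e+00]
 [ 5.4715e+02 -2.7363e+02  4.5420e+01  7.0000e-01  1.1100e+00  2.2700e+00
   5.8400e+00]
 [ 5.4713e+02 -2.7360e+02  4.5400e+01  7.1000e-01  1.1700e+00  1.6900e+00
   6.8800e+00]
 [ 5.4713e+02 -2.7363e+02  4.5440e+01  7.1000e-01  5.8000e-01  2.0900e+00
   6.4900e+00]
 [ 5.4714e+02 -2.7365e+02  4.5440e+01  7.0000e-01  1.4000e+00  2.9600e+00
   5.1500e+00]
 [ 5.4714e+02 -2.7363e+02  4.5410e+01  7.0000e-01 -4.0000e-02  1.8700e+00
   5.7700e+00]]
[-32.17530294 -31.09455794  29.65355937  30.7680129 ] [42.48577344 44.06790797 50.3688658  50.60127812] 107.15953213787427 slope -0.06896294627838445
```

```bash
python3 -m creep '[{"travel":[0,0,0.5],"turn":[0,0,0]},{"travel":[0,0,1],"turn":[0,0,0]},{"travel":[0,0,1.5],"turn":[0,0,0]},{"travel":[0,0,1.5],"turn":[0,0,0]},{"travel":[0,0,1.5],"turn":[0,0,0]},{"travel":[0,0,1.5],"turn":[0,0,0]},{"travel":[0,0,1.2],"turn":[0,0,0]},{"travel":[0,0,1],"turn":[0,0,0]},{"travel":[0,0,0],"turn":[0,0,0]},{"travel":[0,0,0],"turn":[0,0,0]}]'
python3 -m creep '[{"travel":[0.2,2,0],"turn":[0,0,-0.01]},{"travel":[0.2,3,0],"turn":[0,0,-0.02]},{"travel":[0.2,3,0],"turn":[0,0,-0.02]},{"travel":[0.2,3,0],"turn":[0,0,-0.02]},{"travel":[0.2,3,0],"turn":[0,0,-0.02]},{"travel":[0.2,3,0],"turn":[0,0,-0.008]},{"travel":[0.2,3,0],"turn":[0,0,0]},{"travel":[0.2,2,0],"turn":[0,0,0]},{"travel":[0.1,1,0],"turn":[0,0,0]},{"travel":[0,0,0],"turn":[0,0,0]}]'
python3 -m creep '[{"travel":[0,2,0],"turn":[0,0,0]},{"travel":[0.2,1.8,0],"turn":[0,0,0]},{"travel":[0,0.5,0],"turn":[0,0,0]},{"travel":[0,0,0],"turn":[0,0,0]},{"travel":[0,0,0],"turn":[0,0,0]},{"travel":[0,0,0],"turn":[0,0,0]},{"travel":[0,0,0],"turn":[0,0,0]}]'
cat > meas.py <<'E'
from h import *
import sys
s=env.read_state();d=optics.get_image("wrist"); im=d["image"]
save(sys.argv[1],np.clip(im.astype(int)*1.5,0,255).astype(np.uint8),None,1.4)
C=cloud(d,s); Y=Rn.from_quat(s["tcp_rot"]).as_matrix(); rel=(C-s["position"])@Y
print("pos",s["position"].round(2) if hasattr(s["position"],"round") else np.round(s["position"],2),"yaw",np.degrees(np.arctan2(Y[1,1],Y[0,1])).round(2),"zaxis",Y[:,2].round(4),"F",np.round(s["contact_force"],2),"w",round(s["width"],3))
z=C[...,2]; v,u=np.mgrid[:420,:560]
ztop=s["position"][2]-45.42+108
k=(abs(rel[...,1])<40)&(rel[...,0]>42)&(rel[...,0]<56)&(abs(z-ztop)<3)&(v<260)
X=rel[k]; print("plate top: n",len(X),"y",np.percentile(X[:,1],[1,99]).round(2),"c",np.percentile(X[:,1],[1,99]).mean().round(2),"x",np.percentile(X[:,0],[1,99]).round(2),"z",np.median(z[k]).round(2),"slope",np.degrees(np.polyfit(X[:,1],X[:,0],1)[0]).round(2))
n=np.array([-.3547,.935,0]); off=(C-[529.8,91.7,0])@n
k=(off<-4.2)&(off>-20)&(z>165)&(z<190)&(abs(rel[...,1])<40)&(rel[...,0]>51.5)&(v<200)
X=rel[k]
if len(X)>20: print("head n",len(X),"y",np.percentile(X[:,1],[1,99]).round(2),"c",np.percentile(X[:,1],[1,99]).mean().round(2),"tip x",X[:,0].min().round(2),"ztop",np.percentile(z[k],[90,98,100]).round(2),"uv",u[k].min(),u[k].max(),v[k].min(),v[k].max())
k=(abs(off)<2.5)&(z<190)&(z>20); 
if k.sum()>100:
    X=C[k]; c=X.mean(0); nn=np.linalg.svd(X-c,full_matrices=False)[2][2]; nn*=np.sign(nn[1]); print("panel n",k.sum(),"normal in tool",(Y.T@nn).round(4),"dist x",((c-s["position"])@nn).round(2))
print("wood top z",np.median(z[(off>5)&(z>190)&(z<210)]) if ((off>5)&(z>190)&(z<210)).sum()>50 else None)
E
python3 meas.py w4
```

```text
t: 6.42
position: [546.5, -273.6, 142.0]
tcp_rot: [0.526, 0.85, -0.0, 0.0]
contact_force: [-0.9, -0.7, -3.2]
width: 0.7
t: 7.25
position: [562.8, -41.5, 140.7]
tcp_rot: [0.566, 0.824, -0.0, -0.001]
contact_force: [0.6, 0.0, -3.2]
width: 0.704
t: 7.83
position: [565.5, -1.7, 141.6]
tcp_rot: [0.567, 0.823, -0.0, 0.0]
contact_force: [0.9, 0.3, -3.6]
width: 0.71
pos [565.49  -1.66 141.55] yaw 20.86 zaxis [-1.e-04 -5.e-04 -1.e+00] F [ 0.91  0.34 -3.59] w 0.71
plate top: n 4000 y [-31.12  29.55] c -0.79 x [45.75 50.18] z 203.38 slope -0.1
head n 854 y [-2.29 10.68] c 4.19 tip x 89.21 ztop [176.93 177.49 178.55] uv 269 312 47 70
panel n 19941 normal in tool [ 1.      0.0015 -0.0082] dist x 99.4
wood top z None
```

View pics/w4.png

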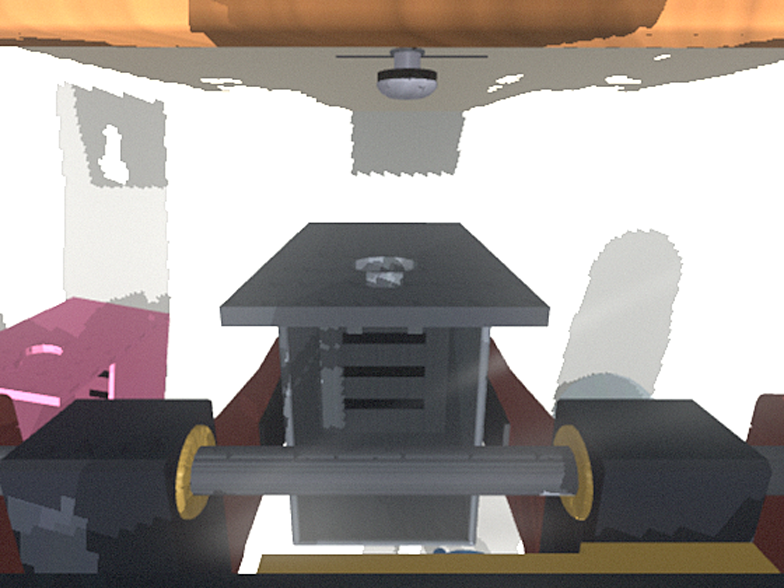

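Both screw head (centre u≈291, v≈58 full size) and plate top edge show; the caddy must go 5.0 mm along its +x and 1.3 mm up. Closing most of the gap with that correction.

```bash
python3 -m creep '[{"travel":[0.47,0.18,0.13],"turn":[0,0,0]},{"travel":[-0.25,0.65,0],"turn":[0,0,0]},{"travel":[-0.25,0.65,0],"turn":[0,0,0]},{"travel":[-0.25,0.65,0],"turn":[0,0,0]},{"travel":[-0.24,0.67,0],"turn":[0,0,0]},{"travel":[0,0,0],"turn":[0,0,0]},{"travel":[0,0,0],"turn":[0,0,0]},{"travel":[0,0,0],"turn":[0,0,0]},{"travel":[0,0,0],"turn":[0,0,0]}]'
python3 meas.py w5
```

```text
t: 8.63
position: [560.4, 27.5, 143.0]
tcp_rot: [0.567, 0.824, -0.0, 0.0]
contact_force: [0.2, 0.5, -3.1]
width: 0.704
pos [560.41  27.48 143.  ] yaw 20.92 zaxis [ 2.e-04 -2.e-04 -1.e+00] F [ 0.22  0.48 -3.13] w 0.704
plate top: n 3988 y [-31.21  29.63] c -0.79 x [45.76 50.18] z 204.81 slope -0.07
head n 577 y [-7.55  5.17] c -1.19 tip x 60.64 ztop [176.94 177.61 178.18] uv 254 293 143 159
wood top z 199.38458447626144
```

View pics/w5.png

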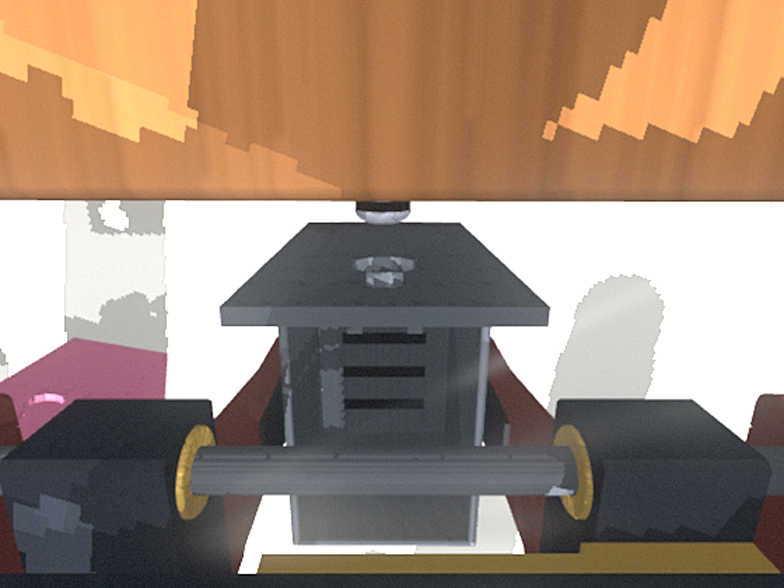

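```bash
python3 -m creep '[{"travel":[-0.1,0.18,0],"turn":[0,0,0]},{"travel":[-0.071,0.187,0],"turn":[0,0,0]},{"travel":[-0.071,0.187,0],"turn":[0,0,0]},{"travel":[-0.071,0.187,0],"turn":[0,0,0]},{"travel":[0,0,0],"turn":[0,0,0]},{"travel":[0,0,0],"turn":[0,0,0]},{"travel":[0,0,0],"turn":[0,0,0]}]'
python3 -m creep '[{"travel":[-0.071,0.187,0],"turn":[0,0,0]},{"travel":[0,0,0],"turn":[0,0,0]},{"travel":[-0.071,0.187,0],"turn":[0,0,0]},{"travel":[0,0,0],"turn":[0,0,0]},{"travel":[0,0,0],"turn":[0,0,0]}]'
```

```text
t: 9.27
position: [557.2, 35.0, 143.0]
tcp_rot: [0.567, 0.824, -0.0, 0.0]
contact_force: [-0.6, 0.3, -3.9]
width: 0.704
t: 9.68
position: [555.6, 38.8, 142.9]
tcp_rot: [0.567, 0.824, -0.0, -0.0]
contact_force: [-0.6, 0.2, -3.4]
width: 0.702
```

```bash
python3 -m creep '[{"travel":[-0.071,0.187,0],"turn":[0,0,0]},{"travel":[0,0,0],"turn":[0,0,0]},{"travel":[0,0,0],"turn":[0,0,0]}]'; python3 -m creep '[{"travel":[-0.071,0.187,0],"turn":[0,0,0]},{"travel":[0,0,0],"turn":[0,0,0]},{"travel":[0,0,0],"turn":[0,0,0]}]'
python3 -m creep '[{"travel":[-0.036,0.094,0],"turn":[0,0,0]},{"travel":[0,0,0],"turn":[0,0,0]},{"travel":[0,0,0],"turn":[0,0,0]}]'
python3 meas.py w6
```

```text
t: 9.93
position: [554.9, 40.7, 142.9]
tcp_rot: [0.567, 0.824, -0.0, -0.0]
contact_force: [0.1, 0.8, -2.8]
width: 0.708
t: 10.18
position: [554.2, 42.6, 142.9]
tcp_rot: [0.567, 0.824, -0.0, -0.0]
contact_force: [0.1, -1.1, -3.8]
width: 0.706
t: 10.43
position: [553.9, 43.4, 142.9]
tcp_rot: [0.567, 0.824, -0.0, -0.0]
contact_force: [0.7, 0.6, -3.3]
width: 0.705
pos [553.89  43.43 142.94] yaw 20.92 zaxis [-1.e-04 -1.e-04 -1.e+00] F [ 0.66  0.56 -3.32] w 0.705
plate top: n 3976 y [-31.17  29.55] c -0.81 x [45.76 50.18] z 204.78 slope -0.09
wood top z 199.38490047605342
```

View pics/w6.png

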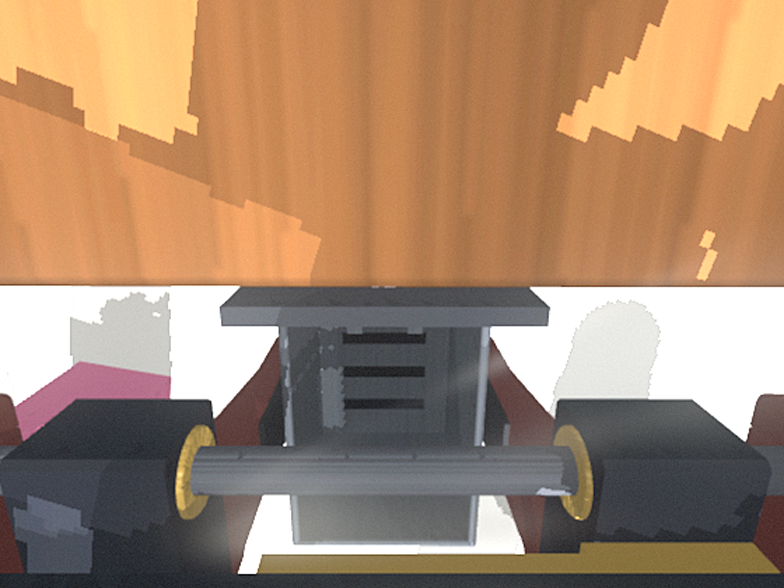

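```bash
for i in 1; do python3 -m creep '[{"travel":[-0.036,0.094,0],"turn":[0,0,0]},{"travel":[0,0,0],"turn":[0,0,0]},{"travel":[0,0,0],"turn":[0,0,0]}]'; done
python3 -m creep '[{"travel":[-0.036,0.094,0],"turn":[0,0,0]},{"travel":[0,0,0],"turn":[0,0,0]},{"travel":[0,0,0],"turn":[0,0,0]}]'
python3 -m creep '[{"travel":[-0.036,0.094,0],"turn":[0,0,0]},{"travel":[0,0,0],"turn":[0,0,0]},{"travel":[0,0,0],"turn":[0,0,0]}]'
```

```text
t: 10.73
position: [553.5, 44.3, 142.9]
tcp_rot: [0.567, 0.824, -0.0, -0.0]
contact_force: [0.6, 0.0, -3.2]
width: 0.705
t: 10.98
position: [553.1, 45.3, 142.9]
tcp_rot: [0.567, 0.824, -0.0, -0.0]
contact_force: [-0.1, 0.5, -4.0]
width: 0.706
t: 11.23
position: [552.8, 46.3, 142.9]
tcp_rot: [0.567, 0.824, -0.0, -0.0]
contact_force: [0.4, 0.3, -4.0]
width: 0.707
```

```bash
python3 -m creep '[{"travel":[-0.018,0.047,0],"turn":[0,0,0]},{"travel":[0,0,0],"turn":[0,0,0]},{"travel":[0,0,0],"turn":[0,0,0]}]'
python3 -m creep '[{"travel":[-0.018,0.047,0],"turn":[0,0,0]},{"travel":[0,0,0],"turn":[0,0,0]},{"travel":[0,0,0],"turn":[0,0,0]}]'
python3 -m creep '[{"travel":[-0.018,0.047,0],"turn":[0,0,0]},{"travel":[0,0,0],"turn":[0,0,0]},{"travel":[0,0,0],"turn":[0,0,0]}]'
```

```text
t: 11.48
position: [552.7, 46.5, 143.0]
tcp_rot: [0.567, 0.824, -0.0, 0.0]
contact_force: [0.2, -1.2, -2.2]
width: 0.708
t: 11.73
position: [552.7, 46.6, 143.0]
tcp_rot: [0.567, 0.824, -0.0, 0.0]
contact_force: [1.0, -6.0, -4.3]
width: 0.705
t: 11.98
position: [552.7, 46.6, 143.0]
tcp_rot: [0.567, 0.824, -0.001, 0.001]
contact_force: [1.3, -7.1, -3.7]
width: 0.701
```

Contact at the panel depth predicted (gap closed, 7 N). Easing off a little and starting down.

```bash
python3 -m creep '[{"travel":[0.014,-0.037,-0.2],"turn":[0,0,0]},{"travel":[0,0,0],"turn":[0,0,0]},{"travel":[0,0,0],"turn":[0,0,0]}]'
python3 -m creep '[{"travel":[0,0,-0.2],"turn":[0,0,0]},{"travel":[0,0,0],"turn":[0,0,0]},{"travel":[0,0,0],"turn":[0,0,0]}]'
python3 -m creep '[{"travel":[0,0,-0.2],"turn":[0,0,0]},{"travel":[0,0,0],"turn":[0,0,0]},{"travel":[0,0,0],"turn":[0,0,0]}]'
```

```text
t: 12.23
position: [553.2, 46.8, 141.1]
tcp_rot: [0.567, 0.824, 0.0, 0.001]
contact_force: [1.3, -5.8, -3.6]
width: 0.702
t: 12.48
position: [553.4, 46.8, 139.2]
tcp_rot: [0.567, 0.824, 0.0, 0.001]
contact_force: [1.1, -5.6, -4.1]
width: 0.706
t: 12.73
position: [553.6, 46.9, 137.3]
tcp_rot: [0.567, 0.824, 0.0, 0.001]
contact_force: [1.9, -5.1, -2.6]
width: 0.707
```

Tool has crept 0.95 mm sideways (+x of the panel) by compliance; correcting as I go down.

```bash
python3 -m creep '[{"travel":[-0.085,-0.032,0],"turn":[0,0,0]},{"travel":[0,0,-0.1],"turn":[0,0,0]},{"travel":[0,0,0],"turn":[0,0,0]},{"travel":[0,0,0],"turn":[0,0,0]}]'
python3 -m creep '[{"travel":[0,0,-0.2],"turn":[0,0,0]},{"travel":[0,0,0],"turn":[0,0,0]},{"travel":[0,0,0],"turn":[0,0,0]}]'
python3 -c "
from bench import env;s=env.read_state();x,y,z=s['position'];print('L',.935*x+.3545*y-533.3,'N',-.3547*x+.935*y,z,s['tcp_rot'],s['contact_force'],s['wrist_torque'])"
```

```text
t: 13.07
position: [553.2, 46.7, 136.6]
tcp_rot: [0.567, 0.824, 0.001, 0.001]
contact_force: [4.1, -4.3, -0.7]
width: 0.704
t: 13.32
position: [553.1, 46.7, 134.5]
tcp_rot: [0.567, 0.824, 0.001, 0.001]
contact_force: [3.5, -5.5, -0.1]
width: 0.705
L 0.38167785358780293 N -152.49744219834355 134.4784794245015 [5.67104886e-01 8.23644339e-01 6.71384637e-04 1.26522034e-03] [ 3.51575685 -5.46303792 -0.12213064] [-0.7015956 -0.5157759 -0.1855007]
```

```bash
python3 -m creep '[{"travel":[-0.02,0,-0.2],"turn":[0,0,0]},{"travel":[0,0,0],"turn":[0,0,0]},{"travel":[0,0,0],"turn":[0,0,0]}]'
python3 -m creep '[{"travel":[0,0,-0.2],"turn":[0,0,0]},{"travel":[0,0,0],"turn":[0,0,0]},{"travel":[0,0,0],"turn":[0,0,0]}]'
python3 -m creep '[{"travel":[0,0,-0.2],"turn":[0,0,0]},{"travel":[0,0,0],"turn":[0,0,0]},{"travel":[0,0,0],"turn":[0,0,0]}]'
python3 meas.py w7
```

```text
t: 13.57
position: [553.0, 46.7, 132.5]
tcp_rot: [0.567, 0.824, 0.001, 0.001]
contact_force: [3.2, -5.4, 0.2]
width: 0.708
t: 13.82
position: [552.9, 46.7, 130.6]
tcp_rot: [0.567, 0.824, 0.001, 0.001]
contact_force: [2.7, -4.5, 1.1]
width: 0.705
t: 14.07
position: [553.0, 46.7, 128.7]
tcp_rot: [0.567, 0.824, 0.001, 0.001]
contact_force: [2.9, -5.7, 2.3]
width: 0.701
pos [552.99  46.67 128.74] yaw 20.9 zaxis [ 3.2e-03 -4.0e-04 -1.0e+00] F [ 2.87 -5.69  2.28] w 0.701Traceback (most recent call last):
  File "meas.py", line 10, in <module>
    X=rel[k]; print("plate top: n",len(X),"y",np.percentile(X[:,1],[1,99]).round(2),"c",np.percentile(X[:,1],[1,99]).mean().round(2),"x",np.percentile(X[:,0],[1,99]).round(2),"z",np.median(z[k]).round(2),"slope",np.degrees(np.polyfit(X[:,1],X[:,0],1)[0]).round(2))
                                              ~~~~~~~~~~~~~^^^^^^^^^^^^^^^
    return _quantile_unchecked(
        a, q, axis, out, overwrite_input, method, keepdims, weights)
    return _ureduce(a,
                    func=_quantile_ureduce_func,
    ...<5 lines>...
                    overwrite_input=overwrite_input,
                    method=method)
    r = func(a, **kwargs)
    result = _quantile(arr,
                       quantiles=q,
    ...<2 lines>...
                       out=out,
                       weights=wgt)
    slices_having_nans = np.isnan(arr[-1, ...])
                                  ~~~^^^^^^^^^
IndexError: index -1 is out of bounds for axis 0 with size 0
```

View pics/w7.png

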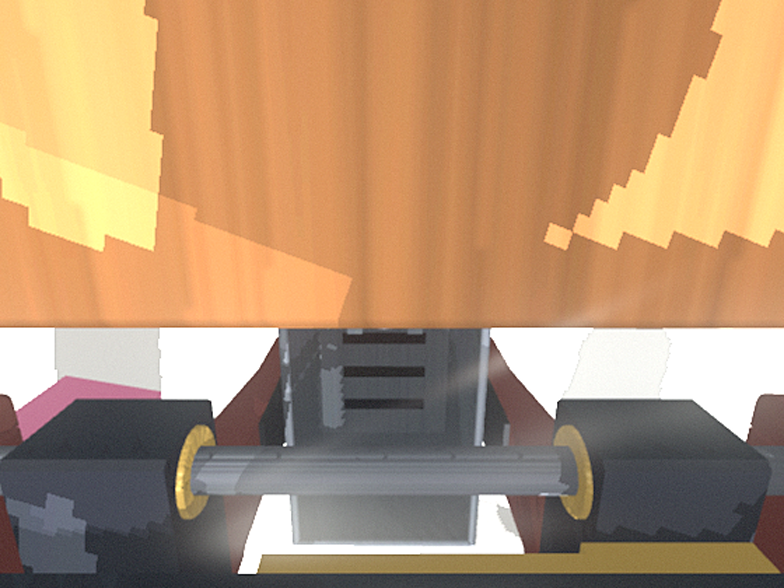

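The tray's slots and walls sit at the same pixels as before sliding (e.g. v≈371,404), so no slip in the grip. Continue.

```bash
python3 -m creep '[{"travel":[0,0,-0.15],"turn":[0,0,0]},{"travel":[0,0,0],"turn":[0,0,0]},{"travel":[0,0,0],"turn":[0,0,0]}]'
python3 -m creep '[{"travel":[0,0,-0.15],"turn":[0,0,0]},{"travel":[0,0,0],"turn":[0,0,0]},{"travel":[0,0,0],"turn":[0,0,0]}]'
python3 -m creep '[{"travel":[0,0,-0.1],"turn":[0,0,0]},{"travel":[0,0,0],"turn":[0,0,0]},{"travel":[0,0,0],"turn":[0,0,0]}]'
```

```text
t: 14.37
position: [553.0, 46.7, 127.4]
tcp_rot: [0.567, 0.824, 0.001, 0.001]
contact_force: [2.2, -4.5, 3.7]
width: 0.706
t: 14.62
position: [553.1, 46.7, 125.9]
tcp_rot: [0.567, 0.824, 0.001, 0.001]
contact_force: [2.6, -4.9, 3.0]
width: 0.707
t: 14.87
position: [553.0, 46.7, 124.9]
tcp_rot: [0.567, 0.824, 0.001, 0.001]
contact_force: [2.4, -3.6, 2.0]
width: 0.702
```

```bash
python3 -m creep '[{"travel":[0,0,-0.05],"turn":[0,0,0]},{"travel":[0,0,0],"turn":[0,0,0]},{"travel":[0,0,0],"turn":[0,0,0]}]'
python3 -m creep '[{"travel":[0,0,-0.05],"turn":[0,0,0]},{"travel":[0,0,0],"turn":[0,0,0]},{"travel":[0,0,0],"turn":[0,0,0]}]'
python3 -m creep '[{"travel":[0,0,-0.05],"turn":[0,0,0]},{"travel":[0,0,0],"turn":[0,0,0]},{"travel":[0,0,0],"turn":[0,0,0]}]'
python3 - <<'E'
from h import *
d=optics.get_image("wrist");save("w8",np.clip(d["image"].astype(int)*1.5,0,255).astype(np.uint8),None,1.4)
E
```

```text
t: 15.12
position: [553.0, 46.7, 124.5]
tcp_rot: [0.567, 0.824, 0.001, 0.001]
contact_force: [2.2, -4.4, 4.8]
width: 0.707
t: 15.37
position: [553.1, 46.7, 124.2]
tcp_rot: [0.567, 0.824, 0.001, 0.002]
contact_force: [1.8, -4.4, 4.9]
width: 0.699
t: 15.62
position: [553.0, 46.7, 123.8]
tcp_rot: [0.567, 0.824, 0.001, 0.002]
contact_force: [1.6, -4.4, 7.4]
width: 0.702
```

View pics/w8.png

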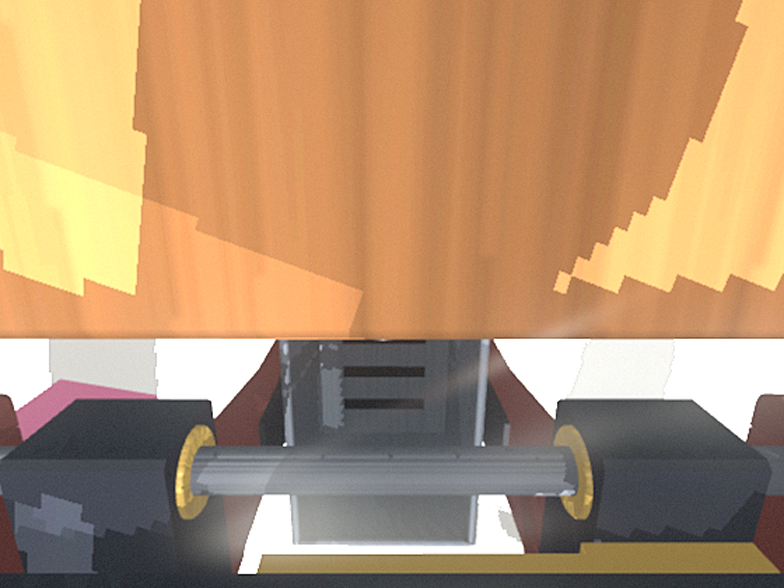

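```bash
python3 -m creep '[{"travel":[0,0,-0.05],"turn":[0,0,0]},{"travel":[0,0,0],"turn":[0,0,0]},{"travel":[0,0,0],"turn":[0,0,0]}]'
python3 -m creep '[{"travel":[0,0,-0.05],"turn":[0,0,0]},{"travel":[0,0,0],"turn":[0,0,0]},{"travel":[0,0,0],"turn":[0,0,0]}]'
python3 -m creep '[{"travel":[0,0,0],"turn":[0,0,0]},{"travel":[0,0,0],"turn":[0,0,0]},{"travel":[0,0,0],"turn":[0,0,0]}]'
python3 -c "
from bench import env;s=env.read_state();print(s['position'],s['tcp_rot'],s['contact_force'])"
```

```text
t: 15.92
position: [553.1, 46.7, 123.5]
tcp_rot: [0.567, 0.824, 0.001, 0.002]
contact_force: [0.5, -5.4, 9.2]
width: 0.706
t: 16.17
position: [553.1, 46.7, 123.3]
tcp_rot: [0.567, 0.824, 0.001, 0.002]
contact_force: [-0.2, -4.9, 11.7]
width: 0.702
t: 16.42
position: [553.1, 46.7, 123.3]
tcp_rot: [0.567, 0.824, 0.001, 0.002]
contact_force: [-0.6, -5.2, 13.1]
width: 0.702
[553.13186892  46.73953652 123.31543368] [0.56708417 0.82365763 0.00093262 0.00167151] [-0.58207284 -5.17901929 13.06091038]
```

Run:
```python
from h import *
d=optics.get_image("scene"); P=cloud(d)
save("s9",np.clip(d["image"].astype(int)*2,0,255).astype(np.uint8),(330,130,440,240),5)
s=env.read_state(); w=optics.get_image("wrist"); C=cloud(w,s); Y=Rn.from_quat(s["tcp_rot"]).as_matrix(); rel=(C-s["position"])@Y
v,u=np.mgrid[:420,:560]
# front wall rim (bottom of image) & side rims
for nm,k in (("front",(v>375)&(v<392)&(u>215)&(u<330)),("sideL",(u>200)&(u<215)&(v>262)&(v<300)),("sideR",(u>340)&(u<352)&(v>262)&(v<300)),("floor",(u>250)&(u<300)&(v>292)&(v<310))):
    X=rel[k]; X=X[(X[:,2]>-60)&(X[:,2]<80)]
    print(nm,len(X),"z tool",np.percentile(X[:,2],[2,20,50,98]).round(2),"x",np.percentile(X[:,0],[2,50]).round(1))
```

```text
front 1589 z tool [-19.34 -18.51 -17.17 -12.74] x [-49.8 -47.3]
sideL 517 z tool [-20.17 -19.06 -18.18  -5.22] x [-4.7  5.7]
sideR 407 z tool [-25.17 -20.22 -18.78 -12.83] x [-0.7  8. ]
floor 830 z tool [41.92 42.78 43.32 44.5 ] x [-47.1 -41.6]
```

View pics/s9.png

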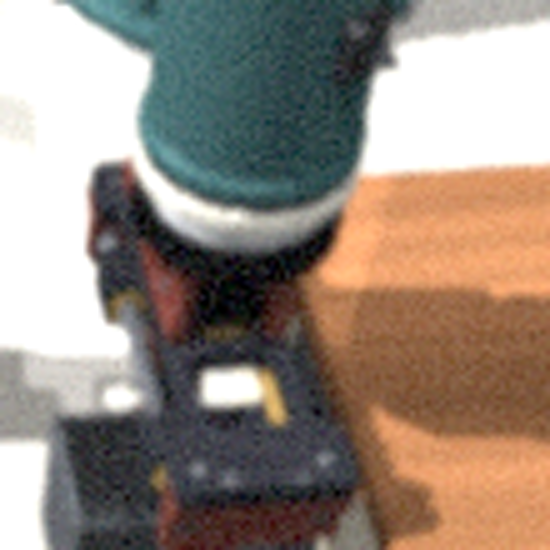

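Force rose steadily from z≈124.9 (exactly the 18 mm drop expected) to 13 N beyond the weight while the tool hardly moved: the slot's end is on the shank. Unload, then release.

```bash
python3 -m creep '[{"travel":[0.01,-0.03,0.08],"turn":[0,0,0]},{"travel":[0,0,0.05],"turn":[0,0,0]},{"travel":[0,0,0],"turn":[0,0,0]},{"travel":[0,0,0],"turn":[0,0,0]}]'
```

```text
t: 16.85
position: [553.1, 46.7, 123.4]
tcp_rot: [0.567, 0.824, 0.001, 0.001]
contact_force: [3.2, -2.4, 3.2]
width: 0.706
```

```bash
python3 -m creep '[{"travel":[0,0,0],"turn":[0,0,0]},{"travel":[0,0,0],"turn":[0,0,0]},{"travel":[0,0,0],"turn":[0,0,0]},{"travel":[0,0,0],"turn":[0,0,0]}]' 0.6
python3 - <<'E'
from h import *
s=env.read_state();print(s["position"],s["contact_force"],s["width"]);d=optics.get_image("wrist");save("w10",np.clip(d["image"].astype(int)*1.5,0,255).astype(np.uint8),None,1.4)
E
```

```text
t: 17.18
position: [550.3, 47.1, 122.2]
tcp_rot: [0.567, 0.824, -0.0, -0.001]
contact_force: [0.3, 0.6, 0.0]
width: 0.801
[550.28463825  47.05478983 122.16116488] [0.33619501 0.63003288 0.03318055] 0.8014186227938652
```

View pics/w10.png

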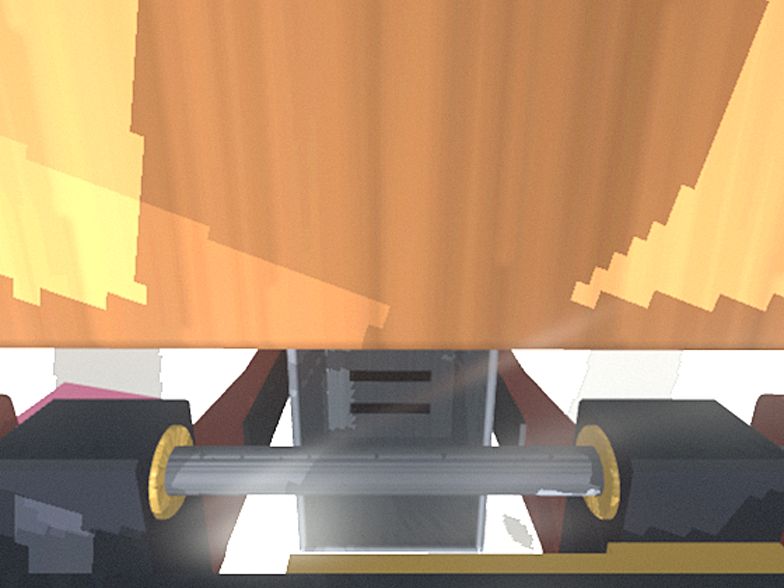

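The caddy hangs free (tray centre now shifted to u≈392/1.4, as the unloaded tool sprang 2.5 mm to the side). Recentre, open and rise.

```bash
python3 -m creep '[{"travel":[0.3,-0.05,0],"turn":[0,0,0]},{"travel":[0,0,0],"turn":[0,0,0]},{"travel":[0,0,0],"turn":[0,0,0]},{"travel":[0,0,0],"turn":[0,0,0]}]' 0.9
python3 -m creep '[{"travel":[0,0,0.5],"turn":[0,0,0]},{"travel":[0,0,1],"turn":[0,0,0]},{"travel":[0,0,1.5],"turn":[0,0,0]},{"travel":[0,0,2],"turn":[0,0,0]},{"travel":[0,0,2],"turn":[0,0,0]},{"travel":[0,0,2],"turn":[0,0,0]},{"travel":[0.7,-2,2],"turn":[0,0,0]},{"travel":[0.7,-2,0],"turn":[0,0,0]},{"travel":[0,0,0],"turn":[0,0,0]},{"travel":[0,0,0],"turn":[0,0,0]}]'
python3 -m creep '[{"travel":[1,-2.5,0],"turn":[0,0,0]},{"travel":[1,-2.5,0],"turn":[0,0,0]},{"travel":[0,0,0],"turn":[0,0,0]},{"travel":[0,0,0],"turn":[0,0,0]}]'
python3 - <<'E'
from h import *
s=env.read_state();d=optics.get_image("wrist");save("w11",np.clip(d["image"].astype(int)*1.5,0,255).astype(np.uint8),None,1.4)
C=cloud(d,s); np.savez("w11.npz",C=C,im=d["image"])
n=np.array([-.3547,.935,0]);xa=np.array([.935,.3547,0]);c=np.array([529.8,91.7,0])
off=(C-c)@n; X=(C-c)@xa; z=C[...,2]; im=d["image"].astype(int)
print(s["position"])
k=(off<-0.8)&(off>-7)&(z>166)&(z<190)&(abs(X-5)<40)
print("plate top z",np.percentile(z[k],[50,95,99]),"X",np.percentile(X[k],[1,99]),"off",np.percentile(off[k],[1,99]),"slope",np.polyfit(X[k],off[k],1)[0])
k=(off<-8)&(off>-110)&(z>135)&(z<150)&(abs(X-5)<40)
print("rim z",np.percentile(z[k],[50,95]),"X",np.percentile(X[k],[1,99]),"off",np.percentile(off[k],[1,99]))
A=np.c_[X[k],off[k],np.ones(k.sum())]; p=np.linalg.lstsq(A,z[k],rcond=None)[0]; r=z[k]-A@p; g=abs(r)<1.5; p=np.linalg.lstsq(A[g],z[k][g],rcond=None)[0]; print("rim plane slopes dx,dy",p,g.sum())
print("rim yaw",cv2.minAreaRect(np.c_[X[k],off[k]].astype(np.float32)))
print("wood",np.median(z[(off>8)&(z>190)&(z<210)]))
E
```

```text
t: 17.57
position: [554.5, 46.1, 122.7]
tcp_rot: [0.567, 0.824, -0.0, -0.0]
contact_force: [-0.1, -0.6, 0.2]
width: 0.947
t: 18.4
position: [568.8, 5.6, 233.7]
tcp_rot: [0.568, 0.823, 0.0, 0.0]
contact_force: [0.3, 1.3, -0.0]
width: 0.956
t: 18.73
position: [588.0, -43.8, 232.2]
tcp_rot: [0.568, 0.823, -0.0, -0.001]
contact_force: [0.3, 0.1, 0.1]
width: 0.953
[587.98556671 -43.7602848  232.18608383]Traceback (most recent call last):
  File "<stdin>", line 8, in <module>
    return _quantile_unchecked(
        a, q, axis, out, overwrite_input, method, keepdims, weights)
    return _ureduce(a,
                    func=_quantile_ureduce_func,
    ...<5 lines>...
                    overwrite_input=overwrite_input,
                    method=method)
    r = func(a, **kwargs)
    result = _quantile(arr,
                       quantiles=q,
    ...<2 lines>...
                       out=out,
                       weights=wgt)
    slices_having_nans = np.isnan(arr[-1, ...])
                                  ~~~^^^^^^^^^
IndexError: index -1 is out of bounds for axis 0 with size 0
```

View pics/w11.png

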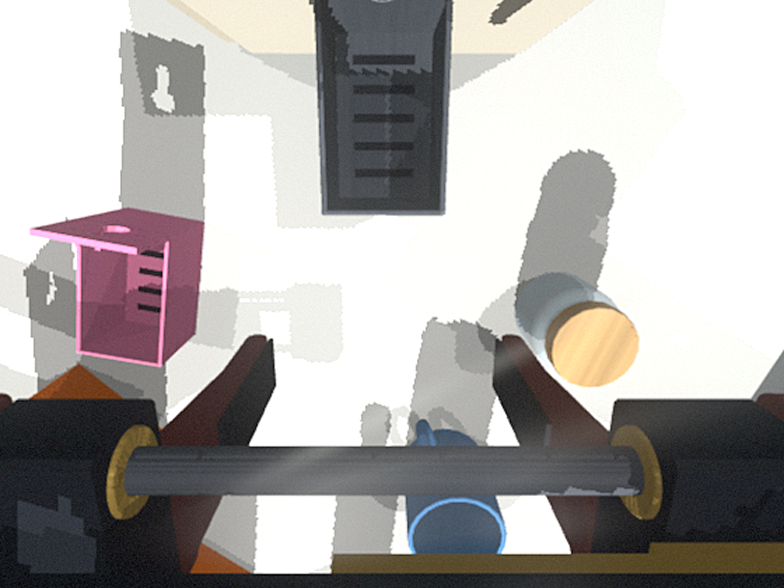

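The caddy hangs, tray at (384,120) in the 1.4× view; the plate top is just off frame. Step back in a little to measure it.

```bash
python3 -m creep '[{"travel":[-0.5,1.3,0],"turn":[0,0,0]},{"travel":[-0.5,1.2,0],"turn":[0,0,0]},{"travel":[0,0,0],"turn":[0,0,0]},{"travel":[0,0,0],"turn":[0,0,0]},{"travel":[0,0,0],"turn":[0,0,0]}]'
cat > fin.py <<'E'
from h import *
s=env.read_state();d=optics.get_image("wrist");save("w12",np.clip(d["image"].astype(int)*1.5,0,255).astype(np.uint8),None,1.4)
C=cloud(d,s)
n=np.array([-.3547,.935,0]);xa=np.array([.935,.3547,0]);c=np.array([529.8,91.7,0])
off=(C-c)@n; X=(C-c)@xa; z=C[...,2]; q=lambda a,p:np.percentile(a,p).round(2) if len(a) else None
print(s["position"])
k=(off<-0.8)&(off>-7)&(z>166)&(z<195)&(abs(X-5)<40)
print("plate top",k.sum(),"z",q(z[k],[50,95]),"X",q(X[k],[1,99]),"off",q(off[k],[1,99]))
k=(off<-8)&(off>-120)&(z>138)&(z<150)&(abs(X-5)<45)
print("rim",k.sum(),"z",q(z[k],[50,95]),"X",q(X[k],[1,99]),"off",q(off[k],[1,99]))
A=np.c_[X[k],off[k],np.ones(k.sum())]; Z=z[k]; g=np.ones(len(Z),bool)
for _ in range(4): p=np.linalg.lstsq(A[g],Z[g],rcond=None)[0]; g=abs(Z-A@p)<1
print("rim slopes x,y",p.round(4),g.sum(),cv2.minAreaRect(A[g][:,:2].astype(np.float32)))
k=(off>8)&(z>190)&(z<210); print("wood",np.median(z[k]) if k.any() else None)
k=(off<-8)&(z>60)&(z<100)&(abs(X-5)<28)&(off>-95); A=np.c_[X[k],off[k],np.ones(k.sum())]; Z=z[k];g=abs(Z-np.median(Z))<4
for _ in range(4): p=np.linalg.lstsq(A[g],Z[g],rcond=None)[0]; g=abs(Z-A@p)<.8
print("floor slopes",p.round(4),g.sum(),np.median(Z[g]))
E
python3 fin.py
```

```text
t: 19.2
position: [578.2, -17.9, 232.9]
tcp_rot: [0.566, 0.824, -0.0, 0.0]
contact_force: [-0.4, -0.7, 0.4]
width: 0.95
[578.22137969 -17.90236968 232.89320283]
plate top 2071 z [185.12 193.7 ] X [-32.89  42.64] off [-6.81 -1.88]
rim 1717 z [141.88 143.17] X [-26.05  35.69] off [-99.66  -8.97]
rim slopes x,y [1.000000e-03 2.400000e-03 1.421094e+02] 1264 ((4.841329574584961, -53.93979263305664), (91.84239196777344, 61.96263122558594), 89.98499298095703)
wood None
floor slopes [8.00000e-04 2.30000e-03 8.03951e+01] 4801 80.28612127807547
```

View pics/w12.png

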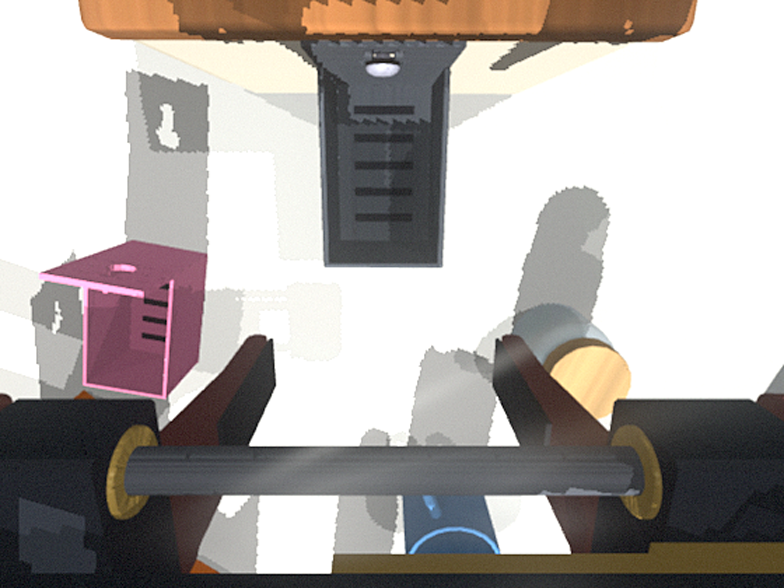

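Run:
```python
from h import *
s=env.read_state();d=optics.get_image("wrist");C=cloud(d,s)
save("w13",np.clip(d["image"].astype(int)*1.8,0,255).astype(np.uint8),(215,15,330,95),6)
n=np.array([-.3547,.935,0]);xa=np.array([.935,.3547,0]);c=np.array([529.8,91.7,0])
off=(C-c)@n; X=(C-c)@xa; z=C[...,2];v,u=np.mgrid[:420,:560]
pan=(v>45)&(v<65)&(((u>180)&(u<215))|((u>335)&(u<370))); print("panel off",np.percentile(off[pan],[10,50,90]))
pl=(v>60)&(v<75)&(((u>236)&(u<255))|((u>290)&(u<310))); print("plate front off",np.percentile(off[pl],[10,50,90]))
k=(abs(X-4.5)<9)&(off<-6.5)&(off>-20)&(z>160)&(v<65)
print(k.sum(),"head off min",np.percentile(off[k],[0,1,5]),"z",np.percentile(z[k],[50,98,100]),"X",np.percentile(X[k],[1,99]),"uv",u[k].min(),u[k].max(),v[k].min(),v[k].max())
for vv in range(v[k].min(),v[k].max()+1):
    r=k[vv]; print(vv,u[vv][r].min(),u[vv][r].max(),off[vv][r].min().round(1),z[vv][r].max().round(1)) if r.any() else 0
```

```text
panel off [-0.08140727  0.10096234  0.26873331]
plate front off [-14.83795211 -10.76823286  -6.23762744]
323 head off min [-12.30928529 -12.11861739 -11.93323021] z [175.50317212 181.89090038 183.00715549] X [-2.45806474 11.92308281] uv 260 287 37 53
37 263 263 -6.5 183.0
38 260 287 -6.9 182.6
39 260 287 -7.3 182.0
40 260 287 -7.4 179.8
41 261 287 -7.5 177.7
42 261 287 -8.0 177.6
43 262 285 -8.5 177.5
44 262 285 -9.0 177.6
45 262 285 -9.5 177.9
46 261 285 -9.9 177.3
47 261 285 -10.4 176.9
48 262 284 -10.9 176.8
49 262 284 -11.4 176.7
50 263 283 -11.6 174.8
51 265 282 -12.1 174.9
52 267 280 -12.3 172.9
53 273 274 -12.0 167.2
```

View pics/w13.png

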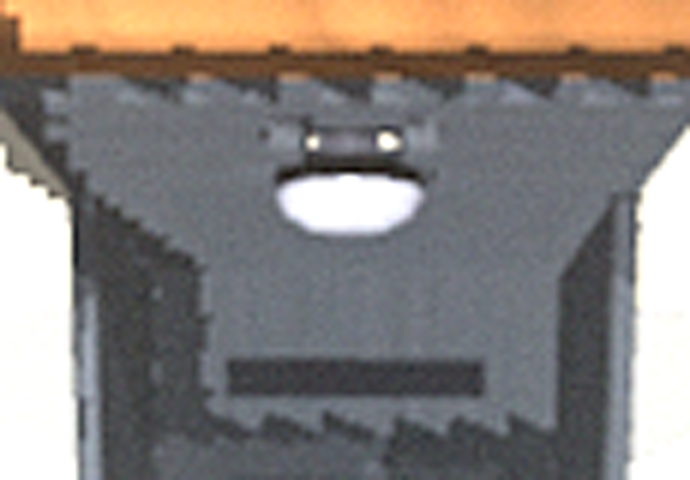

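The head's tip now stands 12.2 mm or so off the panel against 10.3 before. The washer is therefore out about 1.9 mm, so the caddy is home. The robot is clear of everything, so I hand in.

```bash
python3 -c "
from bench import env;print(env.job_done())"
```

```text
the job is handed in; nothing more can be done
None
```

I hung the black caddy on the screw, let it go, moved the arm clear and handed the job in at about 20 s. No verdict was reported. I gripped it by its side walls, lined up the keyhole with the screw head in the wrist camera, pressed it to the panel at about 7 N, and slid it down 19.6 mm until it stopped at a 13 N push.

- **Washer:** after release, the screw head's tip stood about 12.2 mm off the panel, up from 10.26 mm. That puts the washer about 1.9 mm out, where over 1.5 mm is needed.
- **Straightness:** the tray's rim and floor are level to about 0.003 rad and the tray is square to the panel. Its centre lies about 0.4 mm sideways of the screw.
- **Mug, soap and jar:** nothing touched them. The last pictures show the mug and jar standing; I did not measure them or look at the soap bottle again.

**What disagreed or was not checked:**
- **Travel:** the slide was about 1.8 mm longer than the 17.8 mm I predicted. The tray rim puts the slot's end at about 170.4 mm up, but I had measured the screw at 171.4 mm. Grip creep or a camera error could explain that, and the washer reading still says it is home.
- **Sideways drift:** the tool crept 0.95 mm sideways while sliding, and I mostly corrected it. It sprang 2.5 mm when the fingers opened, and the caddy stayed put.
- **Plate on the panel:** my last depth reading of the plate's front face was mixed up with other surfaces, so flatness rests on the contact force and the washer reading.
- **Pencil cross:** I never measured it, so the caddy's place relative to it rests on the stated 6 mm screw tolerance.

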